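Seat a steel spacer in the test stand's corner and start the crack test

TASK

Set up the large steel spacer ring for its crack test: on the test stand's dark steel plate, push it with your fingertips up against the long rail near where it lies, then keep it against the rail and slide it along into the corner until it is fully home against both the rail and the end stop. Only then press the stand's push button all the way down and let it go. The ring is only pushed, never lifted or tipped, and all the other parts stay where they are.

Things in the scene. Friction and masses are not known exactly. Their poses are not given: they have to be found in the camera images.
- spacer: large plain steel spacer ring lying flat on the stand's steel plate: outer diameter 48 mm, bore 26 mm, 16 mm thick, about 160 g. Origin: centre of its underside. It is the largest ring on the plate; it slides and rolls easily
- stand: cream enamel test stand (eddy-current crack tester), fixed, 200 x 380 mm, case top 66 mm above the bench. Origin: centre of its underside. x points from the robot to the rail, y along the rail to the end stop, z up; turned by up to 0.2 rad. The slippery dark steel plate (x -90 to 90 mm, y -75 to 180 mm) has its top at 70 mm. Right of it (y below -75 mm): push button, two lamps and a meter under 10 mm high
- rail_face (a point): middle of the foot of the rail's inner face (stand x 70 mm, y 52.5 mm), at the height of the plate's top. The rail is a straight bright steel bar along the plate's far edge, 255 mm long, 16 mm wide, 14 mm high above the plate. Axes as the stand's
- stop_face (a point): middle of the foot of the end stop's inner face (stand x 25 mm, y 160 mm), at the height of the plate's top. The end stop is a bright steel bar square to the rail at its far-left end, 90 mm long, 16 mm wide, 14 mm high; with the rail it makes the corner. Axes as the stand's
- seat (a point): the corner place: centre of the round white coil face (33 mm, brass rim) set flush in the plate, 24 mm from the rail's inner face and 24 mm from the end stop's inner face, at the height of the plate's top. The spacer's origin is here when it is fully home. Axes as the stand's: x square to the rail, towards it; y along the rail, towards the end stop
- test_button_top (a point): centre of the top face of the round push button (30 mm across) on the strip at the right-hand end of the stand; it moves with the button. Pressed straight down; top about 15 mm above the case when up
- test_button (a joint): travel of the push button: 0 up, 0.006 m fully down. Sprung: it starts to move at about 1.5 N, is fully down at about 5 N, and comes up when let go
- small_washer: bystander: small steel washer lying on the plate near its front edge, 32 mm across, 6 mm thick. Origin: centre of its underside. Not to be moved
- idler_gear: bystander: small chrome idler gear lying on the plate near its front edge, 45 mm across, 18 mm high. Origin: centre of its underside. Not to be moved
- agitator: bystander: yellow nylon agitator wheel with eight fingers lying on the bench beside the stand, 92 mm across, 22 mm high. Origin: centre of its underside. Not to be moved
- cup: bystander: cracked orange seed metering cup on the bench beside the stand, about 100 mm over its ears, 55 mm high. Origin: centre of its underside. Not to be moved
- grease_tin: bystander: round metal grease tin on the bench beside the stand, 64 mm across, 60 mm high. Origin: centre of its underside. Not to be moved
- screwdriver: bystander: screwdriver lying on the bench left of the stand. Not to be moved
- wrench: bystander: open-ended wrench lying on the bench right of the stand. Not to be moved
There are look-alikes about, which are no part of the job. What is shaped like the spacer but turquoise is not meant.

How it is judged:
By the outcome, as a careful person would: the job done as asked, in the order asked, and still so for the second after the job is handed in, with the robot touching nothing.
It also fails if it takes over 54 s, if anything falls off the work surface, if the arm or the gripper's body presses on something with over 40 N, if the wrist force passes 120 N, or if a joint passes its speed limit or range.

ROBOT

A 6-joint arm with a two-finger parallel gripper is mounted at the origin on the work surface. World frame = base frame: x ahead of the robot, y to its left, z up, the work surface at z = 0. Lengths are in mm, angles in degrees, forces in N, time in s.
With the tool pointing down it reaches from about 300 to 875 mm from the base axis. Payload 4.2 kg.
Tool frame: the origin (TCP) lies where the fingers leave the gripper's body, on its centre line; the fingertips stand bot.tcp_to_tips ahead of it and the grasp point (between the pads) lies 54 mm ahead of it (bot.tcp_to_tips is the distance from the TCP to the fingertips, in mm); z points along the fingers, y is the direction in which the jaws open and shut (so a half turn about z gives the same grasp; the last joint's range is limited). The gripper opens to 85 mm and grips with 20 to 120 N. Pads are 22 mm wide; open, the fingers measure 114 mm over their backs; the gripper's body (76 mm by 85 mm) begins 54 mm behind the grasp point. The pads swing forward as they close: fully open they stand 13 mm farther back than shut.
Start: joints at [-70.818, 18.312, 89.639, -0, 72.044, -1.146], TCP at [199.758, -539.194, 303.938] pointing down, gripper open.
Joint ranges: [-177.97, 177.97], [-48.28, 115.42], [12.27, 149.76], [-77.06, 257.06], [2.81, 150.46], [-146.56, 146.56]. Speed limits (degrees/s): [147.25, 147.25, 180, 180, 180, 180].

INTERFACE

Orientations are given as [roll, pitch, yaw] about the fixed x, y, z axes, in that order (R = Rz(yaw) Ry(pitch) Rx(roll)).
In Python, from workcell import bot, ik, camera, order gives the robot as it stands. Calls block until the motion is done:
- bot.move_ptp(position, orientation): joint-space move of the TCP to a pose.
- bot.move_linear(position, speed=150, orientation=None, force_limit=None): straight line of the TCP; orientation=None keeps the orientation; speed is the mean speed in mm/s. With force_limit (N) it stops when the force on the tool has changed by that much, and returns True; else False.
- bot.move_j(angles): joint-space move.
- bot.command_gripper(opening, strength=None): finger opening in mm; strength is the grip in N (None keeps the last); returns when the fingers have stopped.
- bot.dwell(seconds).
- ik(position, orientation): joint angles nearest the present ones, or None.
- bot.get_state(): the state.
- camera(name): name is "side" or "top"; returns a dict with "pixels" (384x512x3 uint8, red, green, blue), "fx", "fy", "cx", "cy" (pixels), "D" ([k1, k2, p1, p2, k3] as OpenCV has them; the pictures are not rectified), "rvec" (rotation vector, rad) and "tvec" (3), from world to camera coordinates, as OpenCV has them. Camera axes: x right, y down, z forward; pixel columns grow to the right and rows downward; lengths in mm; the calibration is good to about 2 mm. A picture is of the moment at which its call begins. There is no depth.
A pose or a line that the arm cannot do raises bot.Unreachable and nothing moves.
- order.hand_in(): hands the job in, once; it reports no verdict.
The state is a dict: "time": time; "qpos": joint angles; "dq": joint speeds; "tau": joint torques, N m; "tcp_pos": TCP position; "ee_rot": TCP orientation; "force": force on the tool from outside, world axes, zero at the start; "torque": the same for the moment, N m; "width": finger opening in mm.
Only numpy, scipy, OpenCV 4.12 (cv2) and the standard library are available. Lean on these libraries where they do the work, as an engineer would, in place of code of your own. Each camera call takes 0.05 s, during which the arm holds its last target.

## Working session

There is one attempt and no reset: what is moved stays moved. The work goes in short steps, each a Python script; the robot and the scene stay as the last script left them, time stands still between calls to the robot, and variables do not carry over. Pictures are saved under pics/ and viewed, and the job is handed in when it is done.

```bash
mkdir -p pics; ls; python3 - <<'E'
from workcell import bot,camera
import cv2
for n in("top","side"):
    c=camera(n); cv2.imwrite(f"pics/{n}0.png",cv2.resize(c["pixels"][:,:,::-1],(800,600),interpolation=cv2.INTER_CUBIC))
    print({k:v for k,v in c.items() if k!="pixels"})
print(bot.tcp_to_tips,bot.get_state())
E
```

```text
pics
{'fx': 368.5055828645372, 'fy': 368.5055828645372, 'cx': 254.58419998782773, 'cy': 193.09322314743758, 'D': array([-0.10503145,  0.        ,  0.        ,  0.        ,  0.        ]), 'rvec': array([ 2.17280495, -2.22641103,  0.07879086]), 'tvec': array([ -36.34193865,  524.91626282, 1302.47063963])}
{'fx': 479.7378430681361, 'fy': 479.7378430681361, 'cx': 265.7410639509788, 'cy': 195.8209386686723, 'D': array([-0.03079991,  0.        ,  0.        ,  0.        ,  0.        ]), 'rvec': array([ 0.89695383, -2.40694187,  1.16612249]), 'tvec': array([ 355.36747364,  282.03770369, 1170.88348652])}
72.6 {'time': 0.1, 'qpos': array([-7.08189454e+01,  1.83474848e+01,  8.96994415e+01, -7.46511879e-04,
        7.20448314e+01, -1.14553879e+00]), 'dq': array([ 0.02340844, -0.12292314, -0.18884435,  0.0149305 ,  0.1374205 ,
       -0.01741119]), 'tau': array([-1.47700943e-03, -4.16412878e+01, -2.34706503e+01,  4.29811246e-05,
        4.88610385e-03, -4.84179608e-06]), 'tcp_pos': array([ 199.63647352, -538.89624724,  303.1710219 ]), 'ee_rot': array([-1.79908247e+02, -1.12478166e-03,  2.03268232e+01]), 'force': array([ 0.21763769, -0.00554769,  0.19462083]), 'torque': array([-0.0291974 , -0.06464161,  0.01098879]), 'width': 85.23656205153245}
```

View pics/top0.png

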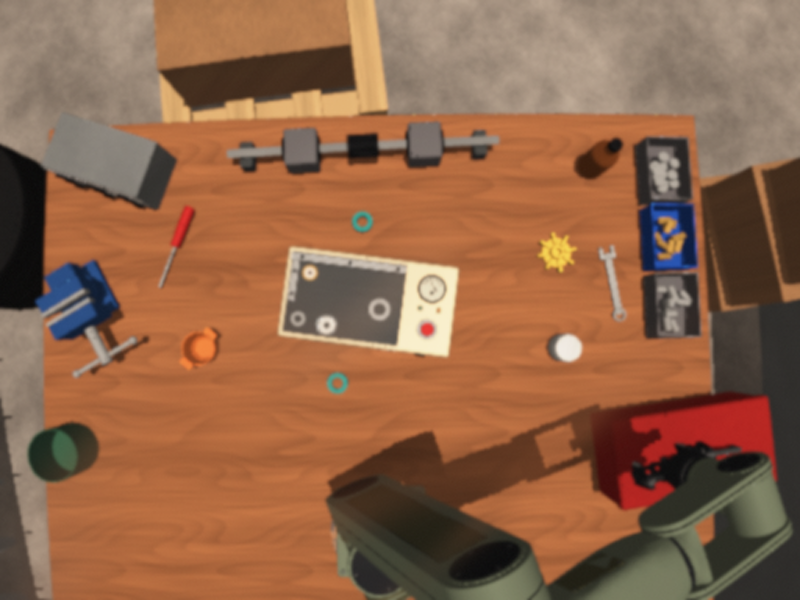

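View pics/side0.png

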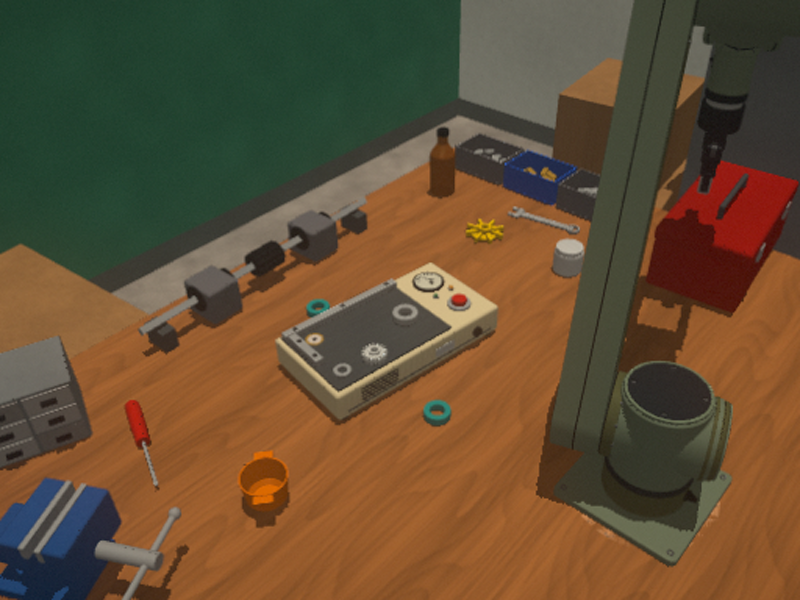

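Top view (800x600 scale): the ring candidates are a large steel ring at (380,309), a small washer at (298,319), the gear at (326,324), the coil face or seat at (310,272), and turquoise rings at (362,221) and (337,383). I choose (380,309), the largest plain steel ring on the plate. Next is a close crop to check that choice.

```bash
cat > h.py <<'E'
import numpy as np,cv2
from workcell import bot,ik,camera,order
def K(c): return np.array([[c["fx"],0,c["cx"]],[0,c["fy"],c["cy"]],[0,0,1.]])
def ray(c,px,z):
    u=cv2.undistortPoints(np.array(px,float).reshape(-1,1,2),K(c),c["D"]).reshape(-1,2)
    R=cv2.Rodrigues(c["rvec"])[0]; o=-R.T@c["tvec"]; d=np.c_[u,np.ones(len(u))]@R
    return o+d*((z-o[2])/d[:,2])[:,None]
def proj(c,P): return cv2.projectPoints(np.array(P,float).reshape(-1,1,3),c["rvec"],c["tvec"],K(c),c["D"])[0].reshape(-1,2)
def crop(c,x0,y0,x1,y1,s,name,pts=()):
    im=cv2.resize(c["pixels"][y0:y1,x0:x1,::-1],None,fx=s,fy=s,interpolation=cv2.INTER_CUBIC)
    for p in pts:
        q=(np.array(p)+.5-[x0,y0])*s-.5; cv2.circle(im,tuple(int(v) for v in q),2,(0,0,255),-1)
    cv2.imwrite(f"pics/{name}.png",im)
E
python3 - <<'E'
from h import *
t=camera("top");s=camera("side")
crop(t,170,150,300,235,6,"tc1"); crop(s,170,160,330,275,5,"sc1")
E
```

```text
(no output)
```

View pics/tc1.png

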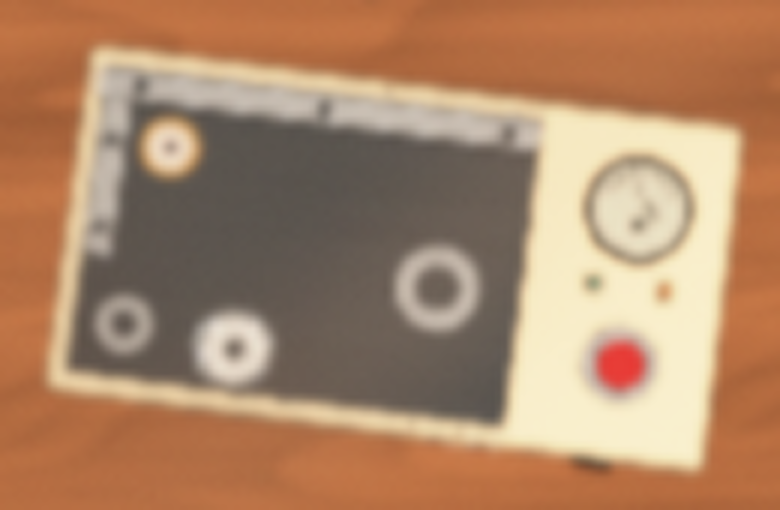

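View pics/sc1.png

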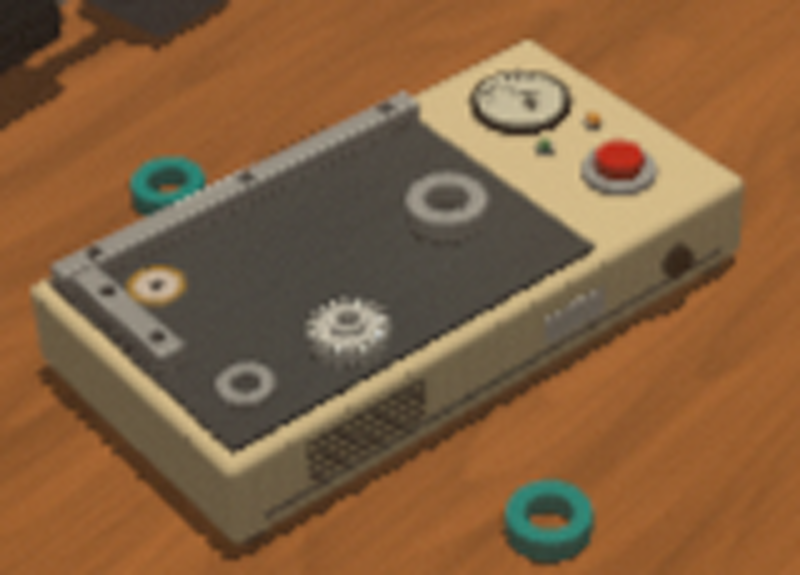

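The crop confirms it: the plain steel ring at top crop (437,289) is the largest ring on the plate. The seat coil is at (170,148), the button at (620,365) and the rail along the top edge.

```bash
cat >> h.py <<'E'
def stand_pose(c):
    hsv=cv2.cvtColor(c["pixels"],cv2.COLOR_RGB2HSV)
    m=np.zeros(hsv.shape[:2],np.uint8); m[155:230,175:297]=(hsv[155:230,175:297,1]<125)*255
    m=cv2.morphologyEx(m,cv2.MORPH_OPEN,np.ones((3,3)))
    ct=max(cv2.findContours(m,cv2.RETR_EXTERNAL,cv2.CHAIN_APPROX_NONE)[0],key=cv2.contourArea)
    P=ray(c,ct.reshape(-1,2),66)[:,:2].astype(np.float32)
    return cv2.minAreaRect(P)
def tr(c,uv,z): return ray(c,[uv],z)[0][:2]
E
python3 - <<'E'
from h import *
t=camera("top");s=camera("side")
(cx,cy),wh,a=stand_pose(t); print(cx,cy,wh,a)
def comp(c,box,fn):
    x0,y0,x1,y1=box; m=np.zeros(c["pixels"].shape[:2],np.uint8)
    m[y0:y1,x0:x1]=fn(cv2.cvtColor(c["pixels"],cv2.COLOR_RGB2HSV)[y0:y1,x0:x1].astype(int),c["pixels"][y0:y1,x0:x1].astype(int))*255
    ct=max(cv2.findContours(m,cv2.RETR_EXTERNAL,cv2.CHAIN_APPROX_NONE)[0],key=cv2.contourArea)
    return ct.reshape(-1,2)
br=lambda h,p:p.mean(2)>112
for nm,c,box,z,fn in [("spacer t",t,(233,188,253,208),86,br),("spacer s",s,(249,192,270,207),86,br),
 ("button t",t,(264,203,282,220),80,lambda h,p:(h[...,1]>150)),("button s",s,(285,184,302,198),80,lambda h,p:h[...,1]>170),
 ("coil t",t,(192,168,205,181),70,lambda h,p:(h[...,2]>120)),("coil s",s,(194,211,209,223),70,lambda h,p:(h[...,2]>120)),
 ("gear t",t,(200,200,217,216),88,br),("gear s",s,(230,218,250,233),88,br),("washer t",t,(185,197,197,210),76,br),("washer s",s,(212,231,226,242),76,br)]:
    ct=comp(c,box,fn); P=ray(c,ct,z)[:,:2].astype(np.float32)
    (e,ax,_)=cv2.fitEllipse(P); print(nm,len(ct),np.round(e,1),np.round(ax,1), ct.min(0),ct.max(0))
E
```

```text
523.9117431640625 17.480545043945312 (381.8720397949219, 204.2732696533203) 81.35322570800781
spacer t 42 [505.7  -6.4] [49.6 50.6] [235 190] [250 205]
spacer s 36 [504.4  -7.5] [42.4 44.1] [251 195] [266 204]
button t 18 [ 459.9 -109.2] [20.2 22.1] [270 207] [276 213]
button s 23 [ 454.9 -106.8] [23.7 31.9] [290 189] [297 195]
coil t 35 [591.9 144.3] [35.4 39.7] [193 168] [203 179]
coil s 33 [590.6 146.4] [29.  42.2] [194 213] [206 222]
gear t 55 [470.4 109.9] [49.9 54.2] [200 201] [215 215]
gear s 38 [468.2 111.5] [38.6 40.8] [232 220] [247 230]
washer t 27 [490.3 171.7] [32.1 32.4] [186 199] [195 208]
washer s 25 [489.2 170.6] [25.4 29.7] [213 233] [224 239]
```

Both views agree. The stand's yaw is about -8.7°, the spacer is at about (505,-7) and the seat at about (591,145). Next I approach with the fingers set as a diagonal cradle on the side of the ring away from the corner.

```bash
cat >> h.py <<'E'
YAW=-8.65
ex=np.array([np.cos(np.radians(YAW)),np.sin(np.radians(YAW))]); ey=np.array([-ex[1],ex[0]])
SEAT=np.array([590.9,145.2]); dg=(ex+ey)/2**.5
OFF=11+19.1   # tool axis to ring centre along dg, opening 29
ORI=[180,0,YAW+45]
def st(p): d=np.array(p[:2])-SEAT; return np.round([d@ex,d@ey],1)   # relative to seat, stand axes
def rep(m=""):
    s=bot.get_state(); f=s["force"]
    print(m,"t%.1f"%s["time"],"ring-est",st(s["tcp_pos"][:2]+OFF*dg),"z%.1f"%s["tcp_pos"][2],"f",np.round([f[:2]@ex,f[:2]@ey,f[2]],1),"w%.1f"%s["width"])
def rel(v,speed,fl=None):   # relative move in stand axes (from measured pose)
    p=bot.get_state()["tcp_pos"].copy(); p[:2]+=v[0]*ex+v[1]*ey; 
    p[2]=ZP
    return bot.move_linear(p,speed=speed,force_limit=fl)
ZP=147.6
E
python3 - <<'E'
from h import *
C=np.array([505.2,-6.9]); A=C-(OFF+16)*dg
bot.move_ptp([*A,240],ORI); rep()
bot.command_gripper(29,20); print(bot.tcp_to_tips); rep()
print(bot.move_linear([*A,165],speed=120)); rep()
print(bot.move_linear([*A,ZP],speed=30,force_limit=5)); rep()
t=camera("top");s=camera("side")
crop(t,170,150,300,235,6,"tc2"); crop(s,190,140,320,240,6,"sc2")
E
```

```text
t2.4 ring-est [ -72.9 -175.2] z240.1 f [0.7 0.8 0.8] w85.3
72.6
 t3.0 ring-est [ -73.2 -174.6] z240.0 f [ 0.4 -0.3  0.8] w29.1
False
 t3.7 ring-est [ -72.7 -174.5] z165.5 f [ 0.1 -0.2 -0.5] w29.3
False
 t4.5 ring-est [ -73.1 -174.6] z147.6 f [-0.  -0.5  1.1] w29.2
```

View pics/sc2.png

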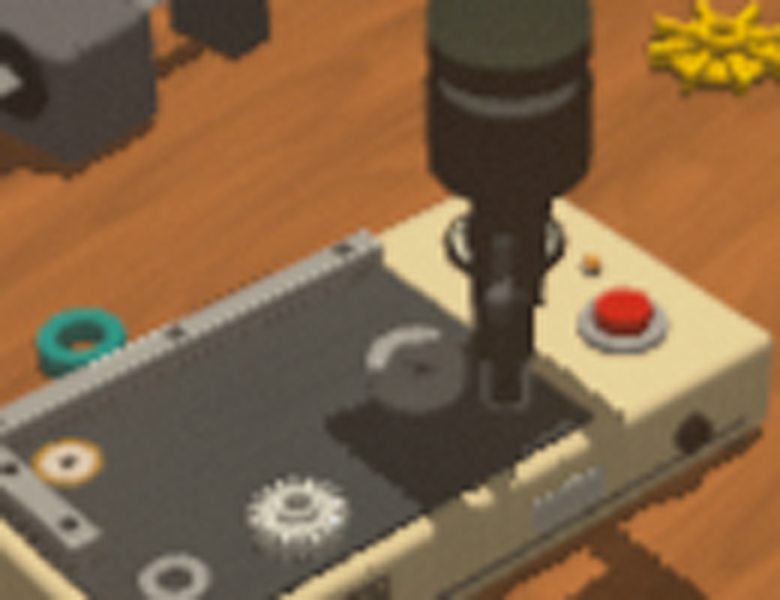

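View pics/tc2.png

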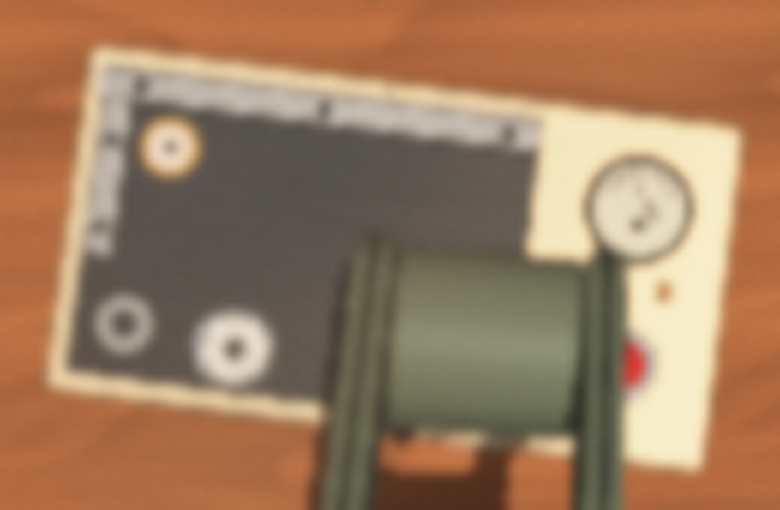

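The side crop shows the fingers low on the plate behind the ring at (420,360), which hasn't been touched. Now the push to the rail.

```bash
python3 - <<'E'
from h import *
print(rel([12.5,12.5],60,8)); rep()
print(rel([53,20],60,8)); rep("near rail")
print(rel([10,1],20,3)); rep("rail")
s=camera("side");crop(s,190,140,320,240,6,"sc3")
E
```

```text
False
 t5.0 ring-est [ -60.3 -161.7] z147.5 f [ 0.3 -0.8  0.4] w29.1
False
near rail t6.1 ring-est [  -7.5 -141.7] z147.6 f [-0.2  0.2  0.2] w28.9
True
rail t6.6 ring-est [   1.  -140.9] z147.0 f [ 0.4 -0.4  0.5] w29.1
```

View pics/sc3.png

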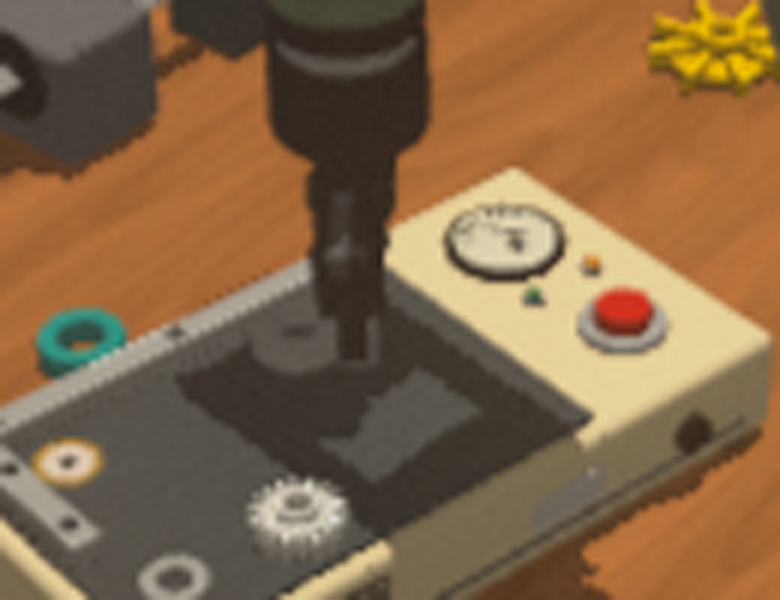

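The ring at (295,335) is against the rail at stand x of about 1, the value for rail contact. Now the slide along the rail, touching it again after each segment.

```bash
python3 - <<'E'
from h import *
for i in range(4):
    a=rel([-0.2,32],60,5); rep(f"slide {a}")
    b=rel([4,0.5],20,3); rep(f"touch {b}")
    if a: break
s=camera("side");crop(s,150,140,280,240,6,"sc4")
E
```

```text
slide False t7.3 ring-est [   0.7 -108.7] z147.7 f [ 0.3 -0.1  0.2] w29.1
touch True t7.5 ring-est [   1.4 -108.8] z146.9 f [-0.7  0.3  1.2] w28.7
slide False t8.2 ring-est [  1.2 -76.4] z147.6 f [-0.   0.3 -1. ] w28.8
touch True t8.4 ring-est [  1.7 -76.6] z146.9 f [-0.  -0.4 -0. ] w28.9
slide False t9.1 ring-est [  1.6 -44.3] z147.6 f [ 0.4 -0.3 -0.2] w29.2
touch True t9.3 ring-est [  2.1 -44.6] z146.9 f [-0.2 -0.6  0.8] w28.7
slide False t10.0 ring-est [  1.9 -12.3] z147.6 f [ 0.3 -0.5 -0.2] w29.0
touch True t10.2 ring-est [  2.4 -12.5] z146.9 f [ 0.3 -0.6  0.5] w29.1
```

View pics/sc4.png

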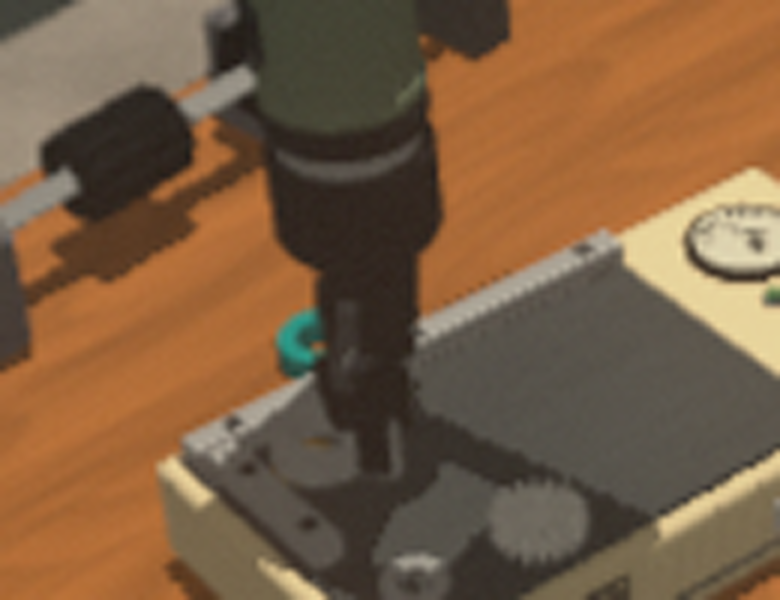

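The ring is on the rail, about 12 mm short of the stop. Next I push it home in y, then in x, then diagonally.

```bash
python3 - <<'E'
from h import *
print(rel([-0.1,9],30,6)); rep("y1")
print(rel([0,10],15,5)); rep("stop")
print(rel([4,0],15,4)); rep("rail")
print(rel([0,4],15,5)); rep("stop")
print(rel([3,3],15,6)); rep("diag")
p=bot.get_state()["tcp_pos"]
rel([-20,-20],60); rep("back")
p=bot.get_state()["tcp_pos"]; p[2]=240; bot.move_linear(p,speed=200); 
s=camera("side");crop(s,150,180,280,250,6,"sc5")
bot.command_gripper(0)
B=np.array([457.4,-108]); bot.move_ptp([*B,200],ORI); rep()
t=camera("top");s=camera("side");crop(t,170,150,300,235,6,"tc6");crop(s,170,160,330,275,5,"sc6")
E
```

```text
False
y1 t10.7 ring-est [ 2.2 -3.2] z147.6 f [0.3 0.  0.4] w28.5
True
stop t11.0 ring-est [ 1.8 -2.5] z147.1 f [-0.1 -1.5  1.1] w28.8
True
rail t11.3 ring-est [ 2.7 -3. ] z146.3 f [ 0.  -0.5  0.2] w29.0
True
stop t11.6 ring-est [ 1.8 -2.1] z146.0 f [-0.6 -1.9  0.6] w29.1
True
diag t11.8 ring-est [ 2.7 -1.9] z146.0 f [ 0.3 -1.2  0. ] w28.8
back t12.4 ring-est [-17.2 -22. ] z147.8 f [-0.5  0.4  0.2] w29.1
 t14.4 ring-est [ -71.8 -248.7] z200.4 f [-0.4  0.9 -0.2] w0.1
```

View pics/tc6.png

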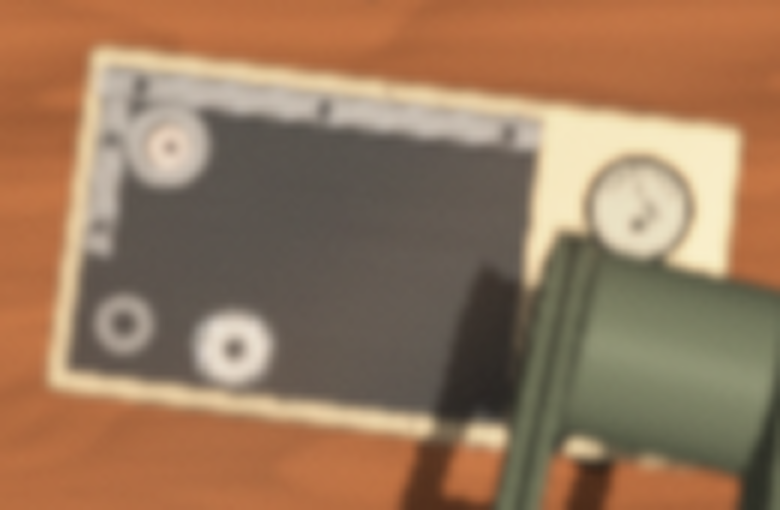

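View pics/sc6.png

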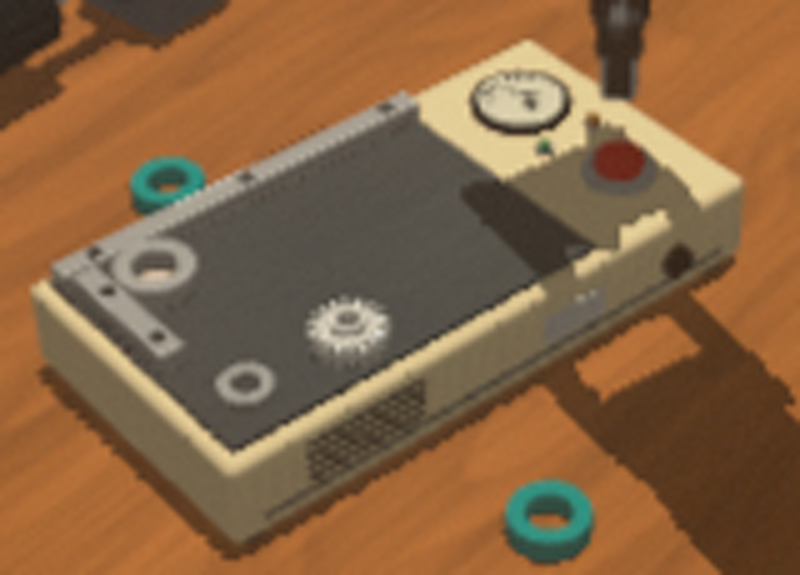

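```bash
python3 - <<'E'
from h import *
t=camera("top");s=camera("side")
# ring outline (outer) predicted if home, for seat = per-camera coil centre
a=np.linspace(0,2*np.pi,40,endpoint=False)
for nm,c,S,box,sc in [("t",t,(591.9,144.3),(180,158,230,195),15),("s",s,(590.6,146.4),(175,195,225,232),15)]:
    P=[[S[0]+24*np.cos(v),S[1]+24*np.sin(v),86] for v in a]+[[S[0]+13*np.cos(v),S[1]+13*np.sin(v),86] for v in a]
    crop(c,*box,sc,"ov_"+nm,proj(c,P)); crop(c,*box,sc,"raw_"+nm)
E
python3 -c "
import cv2,numpy as np
cv2.imwrite('pics/m.png',np.hstack([cv2.resize(cv2.imread('pics/ov_%s.png'%k)[:555],(400,296)) for k in 'ts']))
cv2.imwrite('pics/m2.png',np.vstack([cv2.imread('pics/m.png'),np.hstack([cv2.resize(cv2.imread('pics/raw_%s.png'%k)[:555],(400,296)) for k in 'ts'])]))"
```

```text
(no output)
```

View pics/m2.png

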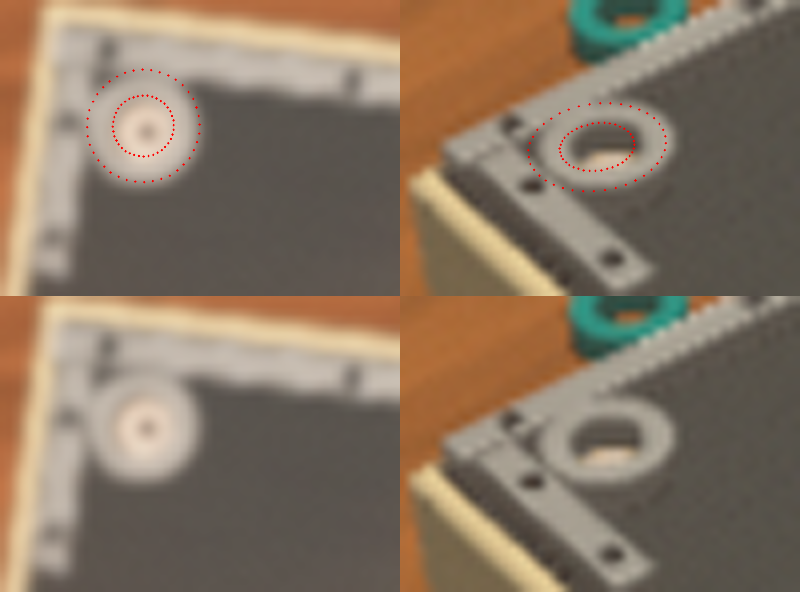

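The overlay shows the ring a little short of the end stop, by about 1 px (2–3 mm) in the side view. I'll go back and push again in y with a higher force limit.

```bash
python3 - <<'E'
from h import *
bot.command_gripper(29)
A=SEAT-(OFF)*dg-20*ex-24*ey
bot.move_ptp([*A,230],ORI)
bot.move_linear([*A,ZP],speed=120,force_limit=6); rep("down")
print(rel([20.5,17.5],50,8)); rep("near")
for i in range(3):
    print(rel([0,6],12,10)); rep("stop")
print(rel([4,0],12,8)); rep("rail")
print(rel([0,4],12,10)); rep("stop")
s=camera("side");crop(s,150,180,280,250,6,"sc7")
E
```

```text
down t16.8 ring-est [-19.5 -24.2] z148.2 f [-0.4 -0.8 -0.3] w28.8
False
near t17.5 ring-est [ 1.1 -6.6] z147.5 f [-0.2  0.2 -0.1] w29.3
False
stop t18.1 ring-est [ 0.8 -2.2] z147.5 f [-0.5 -6.4  1.7] w28.9
True
stop t18.5 ring-est [ 0. -2.] z147.2 f [ 0.7 -2.5  1.8] w29.1
True
stop t18.8 ring-est [-0.7 -1.6] z146.9 f [-0.1 -2.3  1.3] w28.9
False
rail t19.3 ring-est [ 2.  -1.9] z147.0 f [-4.3 -3.   1.8] w28.9
True
stop t19.6 ring-est [ 1.1 -1.4] z146.6 f [ 0.8 -2.2  1.3] w29.1
```

View pics/sc7.png

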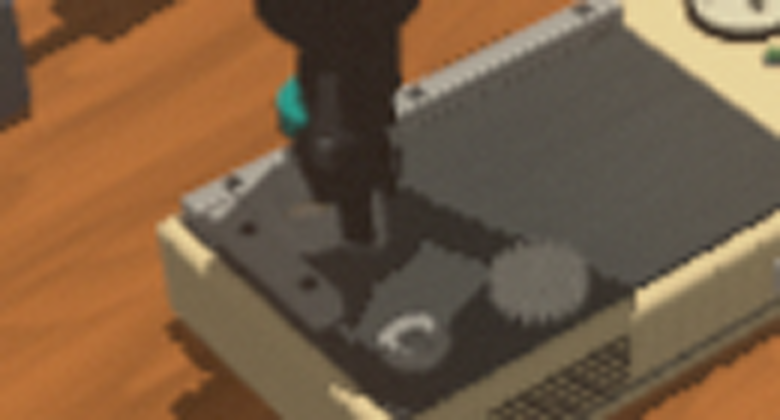

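The y force stays at 6 N at the same y as before, so the ring is against the stop. The x force is likewise 4 N against the rail. I back off diagonally and check again.

```bash
python3 - <<'E'
from h import *
rel([-20,-20],60); p=bot.get_state()["tcp_pos"]; p[2]=240; bot.move_linear(p,speed=200)
bot.command_gripper(0)
B=np.array([457.4,-108]); bot.move_ptp([*B,200],ORI); rep()
t=camera("top");s=camera("side")
for nm,c,z,box in [("t",t,86,(180,158,230,195)),("s",s,86,(175,195,225,232))]: crop(c,*box,16,"z_"+nm)
# stand frame features: ring outer/inner ellipse centre via bore + rail inner corner
crop(s,270,160,320,205,12,"btn")
E
```

```text
t22.2 ring-est [ -71.8 -248.7] z200.4 f [ 0.2 -0.8  0.6] w0.3
```

View pics/z_s.png

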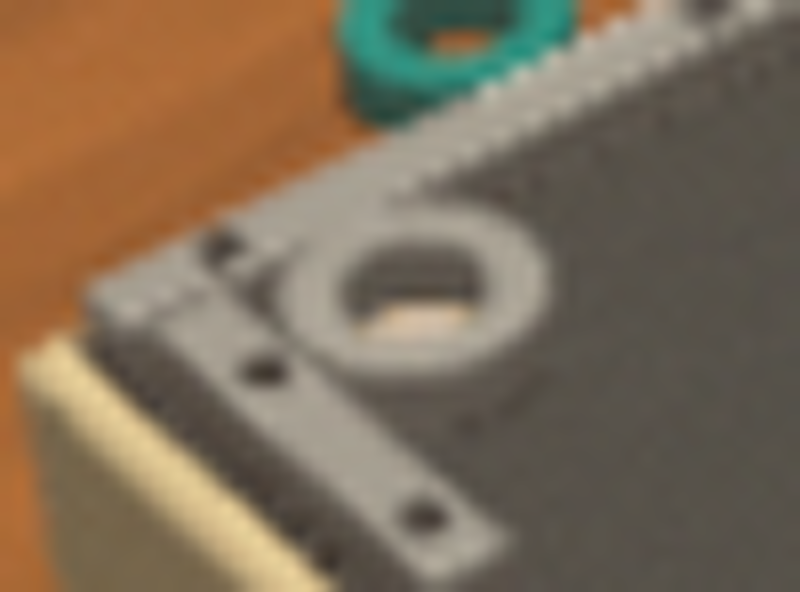

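View pics/z_t.png

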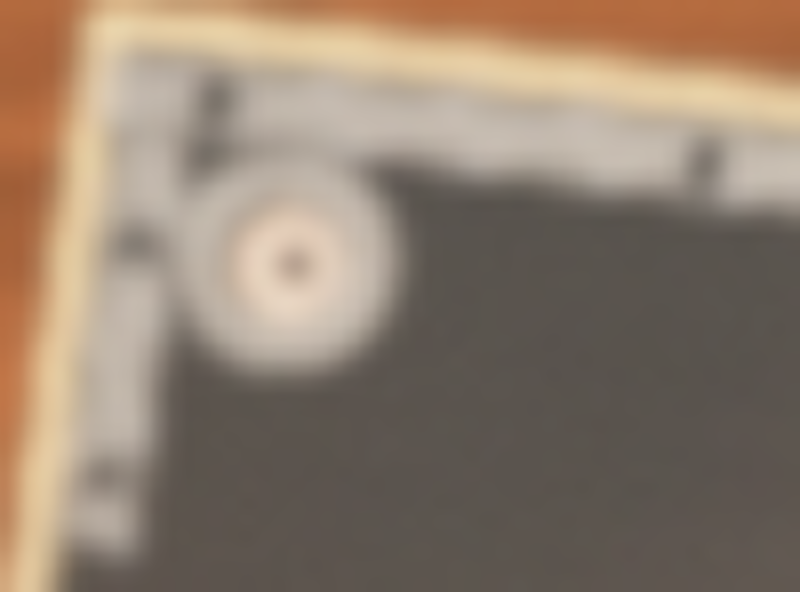

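View pics/btn.png

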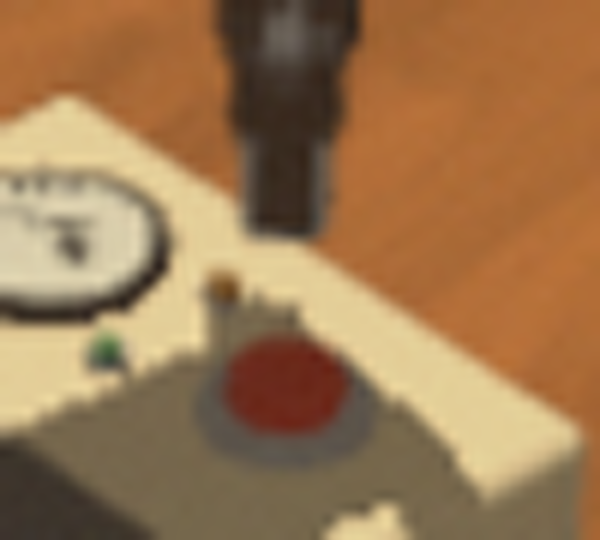

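In the side view the ring now overlaps the edges of both rail and stop, with no gap. In the top view the coil's dot is centred in the bore. Now I press the button.

```bash
python3 - <<'E'
from h import *
B=[458,-108]
print(bot.move_linear([*B,160],speed=80)); rep()
print(bot.move_linear([*B,140],speed=15,force_limit=12)); rep("pressed")
for i in range(3): bot.dwell(.1); rep()
s=camera("side");crop(s,270,160,320,205,12,"btn2")
E
```

```text
False
 t23.0 ring-est [ -71.7 -248.9] z160.1 f [ 0.5 -1.   0.2] w-0.1
True
pressed t23.9 ring-est [ -71.9 -249.1] z147.6 f [-2.3 -0.6  5.6] w0.0
 t24.0 ring-est [ -71.9 -249. ] z147.6 f [-1.1  0.6  6.5] w0.3
 t24.1 ring-est [ -71.9 -249.1] z147.6 f [-1.   0.5  5.9] w0.0
 t24.2 ring-est [ -72. -249.] z147.6 f [-1.1  0.3  6.4] w-0.1
```

View pics/btn2.png

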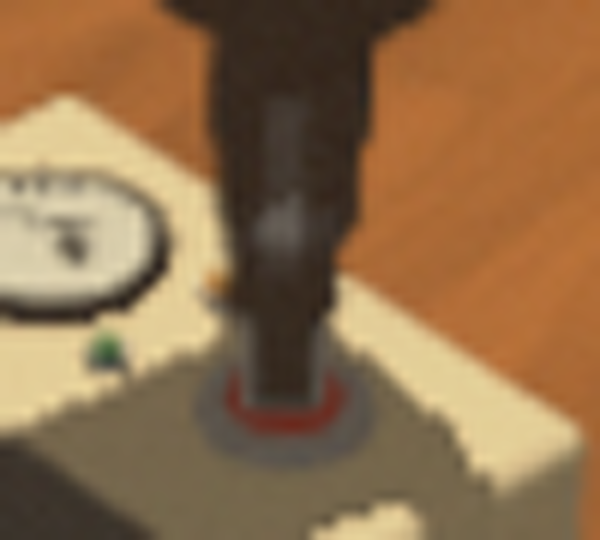

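```bash
python3 - <<'E'
from h import *
B=[458,-108]
print(bot.move_linear([*B,145],speed=8,force_limit=14)); rep("pressed"); bot.dwell(.3); rep("hold")
bot.move_linear([*B,175],speed=40); rep("rel")
bot.move_linear([*B,260],speed=150); bot.move_ptp([250,-450,300],ORI); bot.dwell(.5); rep()
t=camera("top");s=camera("side")
crop(t,170,150,300,235,6,"tc9");crop(s,170,160,330,275,5,"sc9")
E
```

```text
True
pressed t24.4 ring-est [ -71.9 -249.1] z147.6 f [-0.9  1.1  5.8] w-0.0
hold t24.8 ring-est [ -71.9 -249.1] z147.6 f [-1.4 -0.9  5.9] w0.2
rel t25.6 ring-est [ -72.2 -249. ] z174.8 f [ 0.1 -0.2  0.1] w0.2
 t28.3 ring-est [-226.1 -618.3] z300.0 f [ 0.6  0.1 -0.3] w0.0
```

View pics/tc9.png

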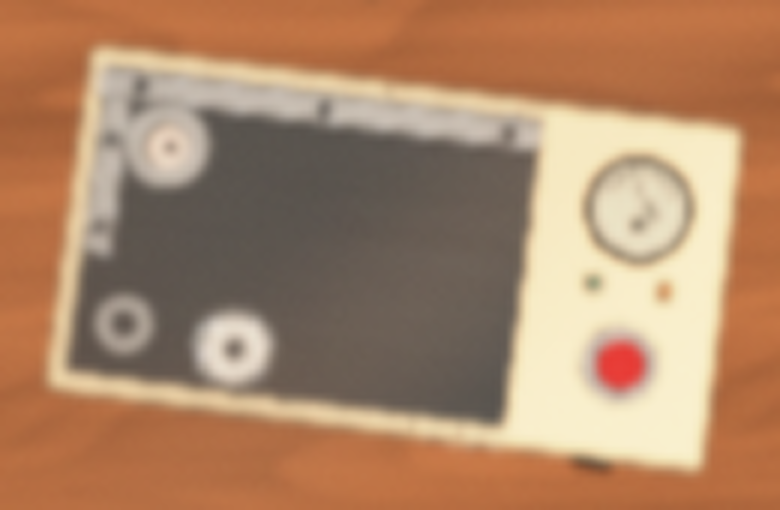

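View pics/sc9.png

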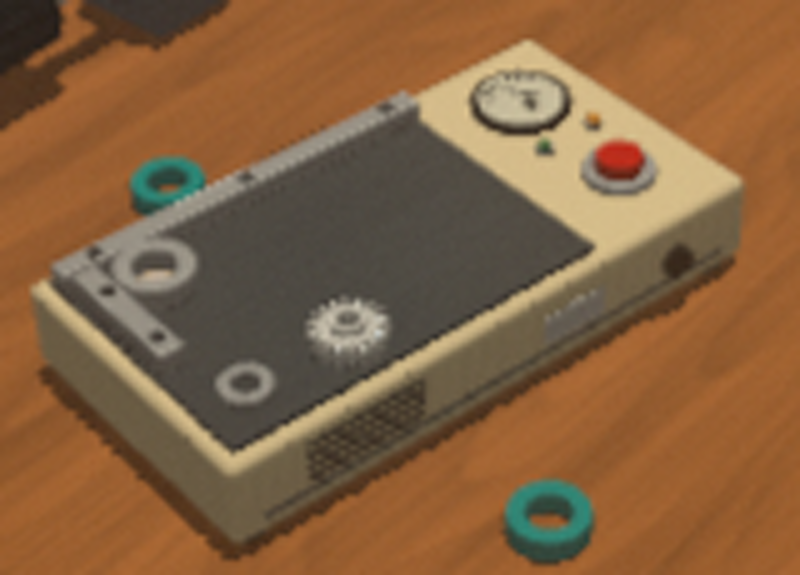

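```bash
python3 - <<'E'
from h import *
for n,box,seat in [("top",(190,166,207,183),0),("side",(190,206,212,220),0)]:
    c=camera(n); g=cv2.cvtColor(c["pixels"],cv2.COLOR_RGB2GRAY).astype(int)
    # bore's dark/bright is poor; use free (rail-averse) outer edge: radial scan from seat at z=86
    for nm,d in [("-x",-ex),("-y",-ey),("-x-y",-dg),("-x+.3y",(-ex+.3*ey)/1.044),("-y+.3x",(-ey+.3*ex)/1.044)]:
        r=np.arange(14,36,.25); P=np.array([[*(SEAT+d*k),86] for k in r]); q=proj(c,P).astype(np.float32)
        v=cv2.remap(g.astype(np.float32),q[:,0].reshape(1,-1),q[:,1].reshape(1,-1),cv2.INTER_LINEAR)[0]
        i=8+np.argmin(np.gradient(cv2.GaussianBlur(v.reshape(1,-1),(9,1),2)[0])[8:]); print(n,nm,"edge r",r[i])
E
```

```text
top -x edge r 23.5
top -y edge r 24.75
top -x-y edge r 24.75
top -x+.3y edge r 24.25
top -y+.3x edge r 25.0
side -x edge r 24.0
side -y edge r 26.0
side -x-y edge r 26.0
side -x+.3y edge r 21.75
side -y+.3x edge r 25.25
```

```bash
python3 - <<'E'
from h import *
order.hand_in(); rep()
E
```

```text
the job is handed in; nothing more can be done
the job is handed in; nothing more can be done
```

The spacer ring is in the corner against both the rail and the end stop, and the button was pressed and released afterwards. I handed the job in at about 28 s, with the arm clear of everything.

- **Pushing the ring:** I pushed it with two spread fingertips to the rail and slid it along in short segments, touching the rail again after each. I then pushed it into the corner. The first look suggested a 2–3 mm gap at the end stop, so I went back and pushed again before pressing the button.
- **Ring check:** On that second push, sustained forces of 6 N at the stop and 4 N at the rail built up at the same place as before. The final pictures show no gap.
- **Button:** It bottomed out with the fingertips at 75 mm, which matches the full 6 mm of travel. A second, harder push moved it no further, and the last pictures show it back up.
- **Other parts:** The washer, gear and turquoise rings look unmoved in the final close-up pictures. I took no final picture of the agitator, cup, tin, screwdriver or wrench. The arm was not worked near them.
- **Disagreement:** My last edge measurement agrees with the seat to about 0.5 mm square to the rail in most scans. Along the rail it puts the ring 0.75 mm (top view) to 2 mm (side view) short of the stop. That is within the 2 mm calibration error, so I trusted the contact forces.

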